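Park the carrier covers and sort the tested modules

TASK

First slide the yellow cover of each of the two carriers back on its telescoping tube until its orange sprung button pops up through the next hole, so that both covers are locked open. Then put every heat-sink module with a green tag into the pockets of the green pass carrier and every one with a red tag into those of the red reject carrier, one to a pocket, upright and fully down; leave the other things on the bench where they are.

Things in the scene. Friction and masses are not known exactly. Their poses are not given: they have to be found in the camera images.
- green0: Finned aluminium heat-sink module on a black foot with a green tag on top (tag 28 x 26 mm); a plain block 46 (own x) x 34 (own y) x 30 mm high, about 80 g, standing upright on the bench. Origin: centre of its underside; own z up. It may be absent in a run (4 to 6 of the six modules are present).
- red0: Finned aluminium heat-sink module on a black foot with a red tag on top (tag 28 x 26 mm); a plain block 46 (own x) x 34 (own y) x 30 mm high, about 80 g, standing upright on the bench. Origin: centre of its underside; own z up. It may be absent in a run (4 to 6 of the six modules are present).
- green1: Finned aluminium heat-sink module on a black foot with a green tag on top (tag 28 x 26 mm); a plain block 46 (own x) x 34 (own y) x 30 mm high, about 80 g, standing upright on the bench. Origin: centre of its underside; own z up. It may be absent in a run (4 to 6 of the six modules are present).
- red1: Finned aluminium heat-sink module on a black foot with a red tag on top (tag 28 x 26 mm); a plain block 46 (own x) x 34 (own y) x 30 mm high, about 80 g, standing upright on the bench. Origin: centre of its underside; own z up. It may be absent in a run (4 to 6 of the six modules are present).
- green2: Finned aluminium heat-sink module on a black foot with a green tag on top (tag 28 x 26 mm); a plain block 46 (own x) x 34 (own y) x 30 mm high, about 80 g, standing upright on the bench. Origin: centre of its underside; own z up. It may be absent in a run (4 to 6 of the six modules are present).
- red2: Finned aluminium heat-sink module on a black foot with a red tag on top (tag 28 x 26 mm); a plain block 46 (own x) x 34 (own y) x 30 mm high, about 80 g, standing upright on the bench. Origin: centre of its underside; own z up. It may be absent in a run (4 to 6 of the six modules are present).
- pass_nest0 (a point): Floor centre (4 mm above the bench) of pocket 0 of the green pass carrier, a fixed block 84 x 226 mm left or right of the modules. Axes are the carrier's: z up, x away from the robot, y along the row of pockets (74 mm apart, nest1 in the middle, nest0 at +y). Pocket 56 (x) x 44 (y) mm, rim 6 mm above its floor; a module fits with its 46 mm side along x.
- pass_nest1 (a point): Floor centre (4 mm above the bench) of pocket 1 of the green pass carrier, a fixed block 84 x 226 mm left or right of the modules. Axes are the carrier's: z up, x away from the robot, y along the row of pockets (74 mm apart, nest1 in the middle, nest0 at +y). Pocket 56 (x) x 44 (y) mm, rim 6 mm above its floor; a module fits with its 46 mm side along x.
- pass_nest2 (a point): Floor centre (4 mm above the bench) of pocket 2 of the green pass carrier, a fixed block 84 x 226 mm left or right of the modules. Axes are the carrier's: z up, x away from the robot, y along the row of pockets (74 mm apart, nest1 in the middle, nest0 at +y). Pocket 56 (x) x 44 (y) mm, rim 6 mm above its floor; a module fits with its 46 mm side along x.
- pass_cover (a joint): Slide of the pass cover, m: yellow plate 52 (x) x 216 (y) mm, 46 to 50 mm above the bench, on an inner tube that slides along carrier +x into a fixed grey outer tube (26 mm wide, top at 44 mm, 105 to 240 mm behind nest1). 0: plate centred over the pockets, blocking them. Starts at 0 to 0.04, slides back against 2.5 N friction, next hole at 0.075 (play 1.5 mm), end stop 0.09.
- pass_button (a joint): Orange sprung button (8 mm across) in the pass inner tube, m: about 0 while held down inside the outer tube, about 0.009 once popped up through the hole, 210 mm behind nest1, where it stands 6 mm above the tube and locks it both ways. Pops by itself when the tube is slid to the hole.
- pass_handle (a point): Top centre of the black grip on the pass cover: an upright block 26 (carrier x) x 16 (carrier y) mm, 50 to 86 mm above the bench (this point at 86 mm); it moves with the cover and lies 13 mm + the joint value behind nest1. Pinch it across its 16 mm.
- reject_nest0 (a point): Floor centre (4 mm above the bench) of pocket 0 of the red reject carrier, a fixed block 84 x 226 mm left or right of the modules. Axes are the carrier's: z up, x away from the robot, y along the row of pockets (74 mm apart, nest1 in the middle, nest0 at +y). Pocket 56 (x) x 44 (y) mm, rim 6 mm above its floor; a module fits with its 46 mm side along x.
- reject_nest1 (a point): Floor centre (4 mm above the bench) of pocket 1 of the red reject carrier, a fixed block 84 x 226 mm left or right of the modules. Axes are the carrier's: z up, x away from the robot, y along the row of pockets (74 mm apart, nest1 in the middle, nest0 at +y). Pocket 56 (x) x 44 (y) mm, rim 6 mm above its floor; a module fits with its 46 mm side along x.
- reject_nest2 (a point): Floor centre (4 mm above the bench) of pocket 2 of the red reject carrier, a fixed block 84 x 226 mm left or right of the modules. Axes are the carrier's: z up, x away from the robot, y along the row of pockets (74 mm apart, nest1 in the middle, nest0 at +y). Pocket 56 (x) x 44 (y) mm, rim 6 mm above its floor; a module fits with its 46 mm side along x.
- reject_cover (a joint): Slide of the reject cover, m: yellow plate 52 (x) x 216 (y) mm, 46 to 50 mm above the bench, on an inner tube that slides along carrier +x into a fixed grey outer tube (26 mm wide, top at 44 mm, 105 to 240 mm behind nest1). 0: plate centred over the pockets, blocking them. Starts at 0 to 0.04, slides back against 2.5 N friction, next hole at 0.075 (play 1.5 mm), end stop 0.09.
- reject_button (a joint): Orange sprung button (8 mm across) in the reject inner tube, m: about 0 while held down inside the outer tube, about 0.009 once popped up through the hole, 210 mm behind nest1, where it stands 6 mm above the tube and locks it both ways. Pops by itself when the tube is slid to the hole.
- reject_handle (a point): Top centre of the black grip on the reject cover: an upright block 26 (carrier x) x 16 (carrier y) mm, 50 to 86 mm above the bench (this point at 86 mm); it moves with the cover and lies 13 mm + the joint value behind nest1. Pinch it across its 16 mm.
- fan: Bystander, to be left alone: small black square fan 40 x 40 x 15 mm. Origin: centre of its underside.
- jar: Bystander, to be left alone: white jar with blue cap, 36 mm wide, 40 mm high, standing among the modules. Origin: centre of its underside.
- battery: Bystander, to be left alone: white flat battery pack 60 x 40 x 10 mm. Origin: centre of its underside.
- board: Bystander, to be left alone: dark green circuit board 70 x 45 x 5 mm. Origin: centre of its underside.
Things that resemble listed ones, but are neither listed nor needed, are in the scene too. What is shaped like the red0 but pink is not meant.

How it is judged (in metres and radians):
On the way:
1. both covers are slid back and locked by their popped buttons (value of joint each of pass_button, reject_button above 0.006 m and value of joint pass_cover between 0.069 and 0.081 m and value of joint reject_cover between 0.069 and 0.081 m), for 0.2 s.
At the end, for the whole second after the job is handed in: Both covers stand at 0.069 to 0.081 m with their buttons out by more than 6 mm; every module present stands, released, in a pocket of its carrier (green in pass, red in reject): centre within 12 mm of the pocket's centre, underside within 4 mm of the pocket floor, tilted less than 0.12 rad (all of step 1 and ((horizontal distance between green0 and pass_nest0 below 0.012 m and z of green0 in the frame of pass_nest0 between -0.004 and 0.004 m) or (horizontal distance between green0 and pass_nest1 below 0.012 m and z of green0 in the frame of pass_nest1 between -0.004 and 0.004 m) or (horizontal distance between green0 and pass_nest2 below 0.012 m and z of green0 in the frame of pass_nest2 between -0.004 and 0.004 m)) and angle between each of green0, red0, green1, red1, green2, red2's own z axis and vertical below 0.12 rad and ((horizontal distance between red0 and reject_nest0 below 0.012 m and z of red0 in the frame of reject_nest0 between -0.004 and 0.004 m) or (horizontal distance between red0 and reject_nest1 below 0.012 m and z of red0 in the frame of reject_nest1 between -0.004 and 0.004 m) or (horizontal distance between red0 and reject_nest2 below 0.012 m and z of red0 in the frame of reject_nest2 between -0.004 and 0.004 m)) and ((horizontal distance between green1 and pass_nest0 below 0.012 m and z of green1 in the frame of pass_nest0 between -0.004 and 0.004 m) or (horizontal distance between green1 and pass_nest1 below 0.012 m and z of green1 in the frame of pass_nest1 between -0.004 and 0.004 m) or (horizontal distance between green1 and pass_nest2 below 0.012 m and z of green1 in the frame of pass_nest2 between -0.004 and 0.004 m)) and ((horizontal distance between red1 and reject_nest0 below 0.012 m and z of red1 in the frame of reject_nest0 between -0.004 and 0.004 m) or (horizontal distance between red1 and reject_nest1 below 0.012 m and z of red1 in the frame of reject_nest1 between -0.004 and 0.004 m) or (horizontal distance between red1 and reject_nest2 below 0.012 m and z of red1 in the frame of reject_nest2 between -0.004 and 0.004 m)) and ((horizontal distance between green2 and pass_nest0 below 0.012 m and z of green2 in the frame of pass_nest0 between -0.004 and 0.004 m) or (horizontal distance between green2 and pass_nest1 below 0.012 m and z of green2 in the frame of pass_nest1 between -0.004 and 0.004 m) or (horizontal distance between green2 and pass_nest2 below 0.012 m and z of green2 in the frame of pass_nest2 between -0.004 and 0.004 m)) and ((horizontal distance between red2 and reject_nest0 below 0.012 m and z of red2 in the frame of reject_nest0 between -0.004 and 0.004 m) or (horizontal distance between red2 and reject_nest1 below 0.012 m and z of red2 in the frame of reject_nest1 between -0.004 and 0.004 m) or (horizontal distance between red2 and reject_nest2 below 0.012 m and z of red2 in the frame of reject_nest2 between -0.004 and 0.004 m))); the robot touches nothing.
It fails at once if a bystander (fan, jar, battery, board) is moved more than 6 cm (distance of any of fan, jar, battery, board from where it was at the start of the episode above 0.06 m).
Of green0, red0, green1, red1, green2, red2 only 4 to 6 are there at a start; the rules pass over those that are not, and their reading is None.
At some moment in a run one of green0, red0, green1, red1, green2, red2 may be knocked a few centimetres aside while the robot is not near it.
Once in a run the grip may slacken for a moment while it holds something.
It also fails if it takes over 210 s, if anything falls off the work surface, if the arm or the gripper's body presses on something with over 40 N, if the wrist force passes 120 N, or if a joint passes its speed limit or range.

ROBOT

A 6-joint arm with a two-finger parallel gripper is mounted at the origin on the work surface. World frame = base frame: x ahead of the robot, y to its left, z up, the work surface at z = 0. Lengths are in mm, angles in rad, forces in N, time in s.
With the tool pointing down it reaches from about 275 to 750 mm from the base axis. Payload 10.2 kg.
Tool frame: the origin (TCP) lies at the very end of the fingers, on their centre line; the grasp point (between the pads) lies 19 mm behind it; z points along the fingers, y is the line along which they close (so a half turn about z gives the same grasp; the last joint's range is limited). The gripper opens to 85 mm and grips with 20 to 120 N. Pads are 22 mm wide; open, the fingers measure 114 mm over their backs; the gripper's body (76 mm by 85 mm) begins 54 mm behind the grasp point. The pads swing forward as they close: fully open they stand 13 mm farther back than shut.
Start: joints at [-1.462, 0.313, 1.498, -0, 1.331, -0.223], TCP at [171.004, -496.376, 231.294] pointing down, gripper open.
Joint ranges: [-2.94, 2.94], [-0.97, 2.17], [0.19, 2.56], [-1.23, 4.37], [0.02, 3.11], [-2.88, 2.88]. Speed limits (rad/s): [2.39, 2.39, 3.01, 3.14, 3.14, 3.14].

INTERFACE

Orientations are given as a unit quaternion [w, x, y, z].
In Python, from rig import monitor, eyes, job gives the robot as it stands. The module is installed in compiled form; this text tells all that it offers.
- The arm moves only by the tool send_rows, never from a script. Its argument "targets" is one flat list of numbers, 7 for each row, row after row: the turn, a rotation vector about the tool's x, y, z in degrees, then the shift along the tool's x, y, z in units of 60 mm (1.0 is 60 mm), then the opening, from -1 (shut) to 1 (fully open), so that 0 is half open. A call has 1 to 5 rows; each row shifts and turns the commanded pose from where the row before left it, along the tool's axes as they then stand; what a row does not reach is not made up. A row lasts 1/8 s, in which the tool goes at most 62.5 mm and 10.7 degrees, less where a joint would pass 70% of its speed; a pose out of reach is approached as far as the arm can. A call is refused whole if a number of a shift passes 1 or a number of a turn 10.7, either way. A call with a gripper value outside its range is refused whole. The fingers move at their own pace and stop on an object; "newtons" is the grip in N (left out, the last holds). Time passes only in rows, so rows that do not move let the fingers close. It gives the time, the measured TCP pose, the force, the opening and the grip force at its end, in the units of the state.
- monitor.sense(): the state, without advancing time (a new reading comes with each control period).
- eyes.capture(name): name is "scene" or "top"; returns a dict with "img" (420x560x3 uint8, red, green, blue), "K" (3x3 intrinsics, pixels), "distortion" ([k1, k2, p1, p2, k3] as OpenCV has them; the pictures are not rectified), "R" (3x3) and "t" (3): a world point X has camera coordinates R X + t. Camera axes: x right, y down, z forward; pixel columns grow to the right and rows downward; lengths in mm; the calibration is good to about 2 mm. A picture is of the moment at which its call begins. There is no depth.
- job.finish_job(): hands the job in; it is judged then, once.
The state is a dict: "time_s": time; "joints": joint angles; "dq": joint speeds; "tau": joint torques, N m; "eef_pos": TCP position; "ee_rot": TCP orientation; "force": force on the tool from outside, world axes, zero at the start; "wrist_torque": the same for the moment, N m; "grip_width": opening from 0.0 (shut) to 1.0 (fully open); "grip_force": force on a finger pad.
Only numpy, scipy, OpenCV 4.12 (cv2) and the standard library are available. Lean on these libraries where they do the work, as an engineer would, in place of code of your own. Each camera call takes 0.05 s, during which the arm holds its last target. There are 200 camera calls.

## Working session

There is one attempt and no reset: what is moved stays moved. The work goes in short steps, Python scripts to look and compute and a tool call to move; the robot and the scene stay as the last step left them, time stands still between calls to the robot, and variables do not carry over. Pictures are saved under pics/ and viewed, at most 14 in all, crops included, and the job is handed in when it is done.

Besides the shell and the picture viewer there is one more tool, called after "Request:" by a JSON object that holds its "method" and its "body". send_rows: Moves the arm, as the interface text tells. Its arguments: {"type":"object","properties":{"targets":{"type":"array","items":{"type":"number"}},"newtons":{"type":"number"}},"required":["targets"]}

```bash
mkdir -p pics
cat > h.py <<'E'
import numpy as np, cv2
from rig import monitor, eyes, job
def cap(name, fn=None):
    c=eyes.capture(name)
    if fn: cv2.imwrite('pics/'+fn, c['img'][:,:,::-1])
    return c
def ray(c,uv,z):
    p=cv2.undistortPoints(np.array(uv,float).reshape(-1,1,2),np.array(c['K'],float),np.array(c['distortion'],float)).reshape(-1,2)
    R=np.array(c['R']);t=np.array(c['t']).ravel()
    d=np.c_[p,np.ones(len(p))]@R; o=-R.T@t
    return o+d*((z-o[2])/d[:,2])[:,None]
def proj(c,X):
    R=np.array(c['R'],float);t=np.array(c['t'],float)
    return cv2.projectPoints(np.array(X,float).reshape(-1,1,3),cv2.Rodrigues(R)[0],t,np.array(c['K'],float),np.array(c['distortion'],float))[0].reshape(-1,2)
E
python3 - <<'E'
from h import *
for n in('top','scene'):
    c=cap(n,n+'0.png'); print(n,-np.array(c['R']).T@np.array(c['t']).ravel())
print(monitor.sense())
E
```

```text
top [ 505.72610175   -5.88927338 1015.69499091]
scene [1017.30609205  568.27033344  653.41023008]
{'time_s': 0.1, 'joints': array([-1.46241711e+00,  3.13383650e-01,  1.49832835e+00,  1.15359040e-06,
        1.33101846e+00, -2.23413572e-01]), 'dq': array([-0.00015227, -0.00039388, -0.0006713 , -0.00046798,  0.00218805,
        0.0001013 ]), 'tau': array([ 2.80715984e-03, -4.12897503e+01, -2.60139960e+01, -1.50366377e-04,
        3.03978559e-03,  3.96275993e-06]), 'eef_pos': array([ 170.97012594, -496.14603347,  230.80996226]), 'ee_rot': array([-5.67927443e-04,  9.86270588e-01,  1.65136320e-01,  3.32627977e-05]), 'force': array([ 0.17939435,  0.07721464, -0.19969256]), 'wrist_torque': array([ 0.00179144,  0.00757413, -0.02816132]), 'grip_force': 0.0, 'grip_width': 1.0035623280951635}
```

View pics/top0.png

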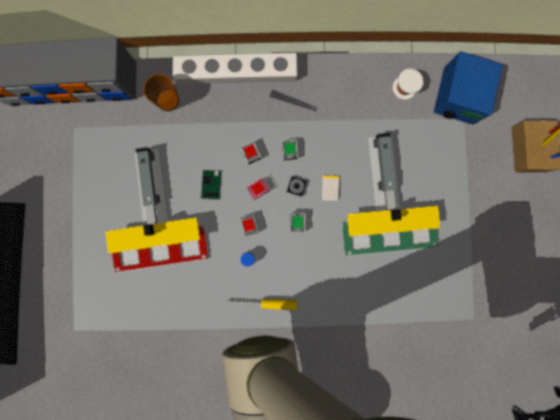

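View pics/scene0.png

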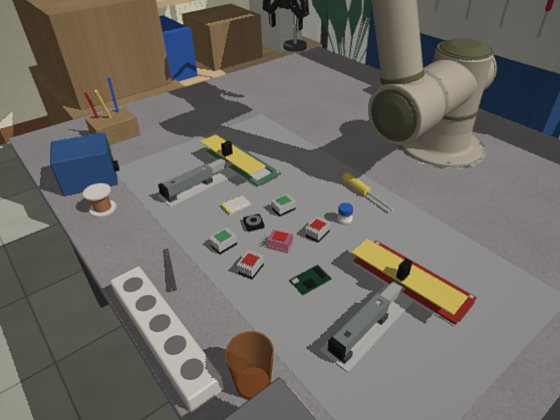

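The top view has +x up and +y left. Red tags are at (251,151) and (250,224), green tags at (290,148) and (298,222), and the pink decoy is at (259,188). The reject carrier is on the left with its grip at (149,229), and the pass carrier on the right with its grip at (396,214). That makes four modules.

```bash
cat > m.py <<'E'
from h import *
def masks(c):
    h=cv2.cvtColor(c['img'],cv2.COLOR_RGB2HSV); H,S,V=[h[...,i].astype(int) for i in range(3)]
    return dict(red=((H<6)|(H>174))&(S>170)&(V>90), green=(H>50)&(H<80)&(S>130)&(V>60), yellow=(H>20)&(H<33)&(S>150)&(V>120))
def blobs(m,lo,hi):
    out=[]
    for k in cv2.findContours(m.astype(np.uint8),cv2.RETR_EXTERNAL,cv2.CHAIN_APPROX_NONE)[0]:
        a=cv2.contourArea(k)
        if lo<a<hi: out.append((a,k.reshape(-1,2).astype(float)))
    return out
def rect(c,k,z):
    return cv2.minAreaRect(ray(c,k,z)[:,:2].astype(np.float32))
def tags(c):
    M=masks(c)
    for col in('red','green'):
        for a,k in blobs(M[col],25,400):
            r=rect(c,k,30); print(col,a,k.mean(0).round(1),np.round(r[0],1),np.round(r[1],1),round(r[2],1))
def covers(c):
    for a,k in blobs(masks(c)['yellow'],900,9000):
        r=rect(c,k,50); print('cover',a,k.mean(0).round(1),np.round(r[0],1),np.round(r[1],1),round(r[2],1))
E
python3 - <<'E'
from m import *
c=cap('top'); tags(c); covers(c); np.save('x.npy',c['img'])
for uv,z in [((149,229),86),((396.5,214),86)]: print('grip',ray(c,uv,z))
# carrier front corners eyeballed z=10
print(ray(c,[(115,270),(208,258),(345,253),(437,249)],10)[:,:2].round())
a=c['img'][135:275,190:350,::-1]; b=np.hstack([c['img'][205:275,100:215,::-1],c['img'][200:260,340:445,::-1][:0] if 0 else np.zeros((70,0,3),np.uint8)])
cv2.imwrite('pics/crop.png',cv2.resize(a,None,fx=5,fy=4.2 if 0 else 4.28,interpolation=cv2.INTER_CUBIC)[:600,:800])
E
```

```text
red 92.0 [248.5 224.5] [526.8  54.5] [25.6 23.8] 12.8
red 106.0 [257.4 187.7] [612.4  31. ] [24.9 27.4] 32.2
red 84.5 [250.2 151.1] [700.7  47.1] [24.6 23.1] 22.1
green 38.5 [376.5 242.9] [ 476.6 -246.6] [23.8 30.5] 88.2
green 93.0 [297.5 221.8] [531.  -59.5] [23.4 25.8] 88.4
green 90.0 [289.5 148. ] [705.7 -46.7] [21.4 24.2] 88.5
cover 1823.5 [152.3 235.2] [507.7 276. ] [ 53.8 216.1] 7.6
cover 1833.5 [393.2 220.8] [ 526.5 -283.1] [ 54.1 218.3] 3.7
grip [[521.00797003 272.03916034  86.        ]]
grip [[ 540.42974657 -279.59364729   86.        ]]
[[ 426.  379.]
 [ 450.  154.]
 [ 453. -173.]
 [ 456. -399.]]
```

View pics/crop.png

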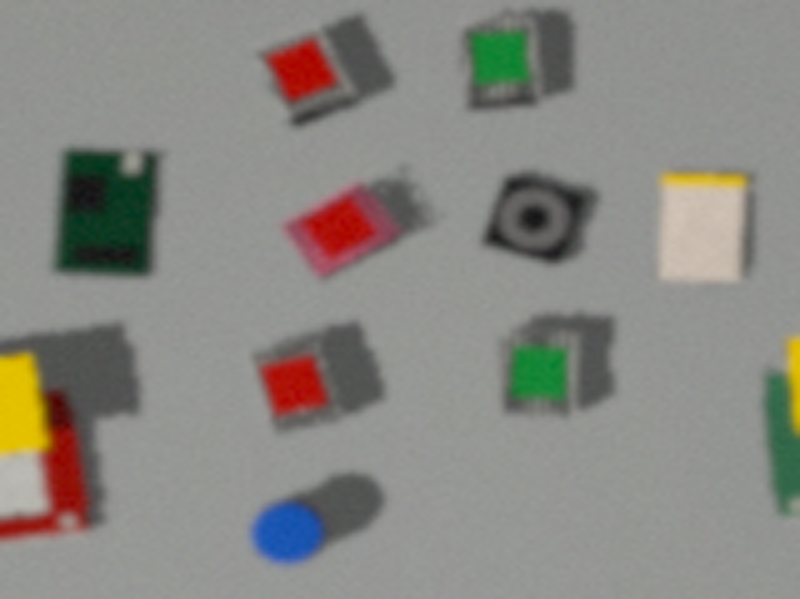

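Request:
{"method": "send_rows", "body": {"targets": [0, 0, 8, 0, 0, 0, 1, 0, 0, 7.3, 0, 0, 0, 1, 0, 0, 0, 0.8, -0.4, 0, 1, 0, 0, 0, 0.8, -0.4, 0, 1, 0, 0, 0, 0.8, -0.4, 0, 1], "newtons": 40}}

```text
time_s: 0.78
eef_pos: [311.3, -414.2, 231.2]
ee_rot: [-0.0, 0.999, 0.032, -0.0]
force: [0.8, -0.6, -0.1]
grip_width: 1.005
grip_force: 0.0
```

```bash
cat > p.py <<'E'
import sys
from h import *
from scipy.spatial.transform import Rotation as Ro
def plan(x,y,z,phi):
    s=monitor.sense(); q=s['ee_rot']; R=Ro.from_quat([q[1],q[2],q[3],q[0]])
    T=Ro.from_euler('z',phi,degrees=True)*Ro.from_euler('x',180,degrees=True)
    print('t',round(s['time_s'],2),'pos',s['eef_pos'].round(1),'f',s['force'].round(1),'w',round(s['grip_width']*85,1),'gf',round(s['grip_force'],1))
    print('turn',(R.inv()*T).as_rotvec(degrees=True).round(2),'shift(after turn)',(T.inv().apply(np.array([x,y,z])-s['eef_pos'])/60).round(3))
if len(sys.argv)>4: plan(*map(float,sys.argv[1:5]))
E
python3 p.py 540 -281 231 3.7
```

```text
t 0.78 pos [ 311.3 -414.2  231.2] f [ 0.8 -0.6 -0.1] w 85.5 gf 0.0
turn [-0.02  0.   -0.01] shift(after turn) [ 3.948e+00 -1.969e+00  3.000e-03]
```

Request:
{"method": "send_rows", "body": {"targets": [0, 0, 0, 0.8, -0.4, 0, 1, 0, 0, 0, 0.8, -0.4, 0, 1, 0, 0, 0, 0.8, -0.4, 0.2, 1, 0, 0, 0, 0.8, -0.4, 0.5, 1, 0, 0, 0, 0.75, -0.37, 0.5, 1]}}

```text
time_s: 1.4
eef_pos: [540.3, -280.7, 158.3]
ee_rot: [0.0, 0.999, 0.032, 0.0]
force: [-0.2, -1.7, -0.1]
grip_width: 0.998
grip_force: 0.0
```

Request:
{"method": "send_rows", "body": {"targets": [0, 0, 0, 0, 0, 0.8, 1, 0, 0, 0, 0, 0, 0.6, 1, 0, 0, 0, 0, 0, 0.25, 0.3, 0, 0, 0, 0, 0, 0, -1, 0, 0, 0, 0, 0, 0, -1]}}

```text
time_s: 2.02
eef_pos: [539.5, -282.6, 62.0]
ee_rot: [0.001, 0.999, 0.032, 0.001]
force: [-0.2, -0.3, -0.2]
grip_width: 0.374
grip_force: 0.0
```

Request:
{"method": "send_rows", "body": {"targets": [0, 0, 0, 0, 0, 0, -1, 0, 0, 0, 0, 0, 0, -1, 0, 0, 0, 0, 0, 0, -1]}}

```text
time_s: 2.4
eef_pos: [539.6, -283.3, 62.0]
ee_rot: [0.002, 0.999, 0.032, 0.001]
force: [-0.3, -6.1, 6.3]
grip_width: 0.18
grip_force: 43.8
```

Request:
{"method": "send_rows", "body": {"targets": [0, 0, 0, 0.15, 0, 0, -1, 0, 0, 0, 0.15, 0, 0, -1, 0, 0, 0, 0.15, 0, 0, -1, 0, 0, 0, 0.12, 0, 0, -1, 0, 0, 0, 0.05, 0, 0, -1]}}

```text
time_s: 3.02
eef_pos: [576.5, -280.9, 62.0]
ee_rot: [0.001, 0.999, 0.032, 0.001]
force: [-3.1, -5.3, 6.7]
grip_width: 0.178
grip_force: 44.0
```

Request:
{"method": "send_rows", "body": {"targets": [0, 0, 0, 0.04, 0, 0, -1, 0, 0, 0, 0.04, 0, 0, -1, 0, 0, 0, 0, 0, 0, -1]}}

```text
time_s: 3.4
eef_pos: [581.5, -280.6, 62.0]
ee_rot: [0.002, 0.999, 0.032, 0.001]
force: [0.6, -6.2, 5.4]
grip_width: 0.181
grip_force: 43.7
```

Request:
{"method": "send_rows", "body": {"targets": [0, 0, 0, 0.03, 0, 0, -1, 0, 0, 0, 0.02, 0, 0, -1, 0, 0, 0, 0, 0, 0, -1]}}

```text
time_s: 3.78
eef_pos: [584.1, -280.4, 62.0]
ee_rot: [0.001, 0.999, 0.032, 0.001]
force: [-2.6, -4.7, 6.5]
grip_width: 0.174
grip_force: 43.9
```

Run:
```python
from m import *
covers(cap('top'))
c=cap('scene','s1.png'); cv2.imwrite('pics/s1c.png',cv2.resize(c['img'][125:215,140:300,::-1],None,fx=4,fy=4,interpolation=cv2.INTER_CUBIC))
```

```text
cover 1835.5 [152.5 235.2] [507.5 276. ] [ 53.2 216.1] 7.2
```

View pics/s1c.png

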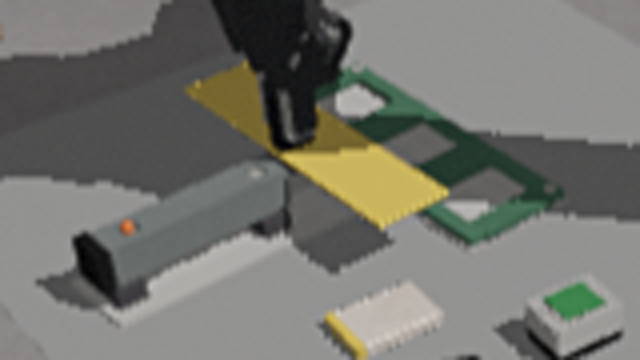

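The scene crop shows the orange button up on the pass tube at (128,228), with the plate clear of the pockets. I'll nudge it to confirm the lock.

Request:
{"method": "send_rows", "body": {"targets": [0, 0, 0, 0.03, 0, 0, -1, 0, 0, 0, 0, 0, 0, -1]}}

```text
time_s: 4.12
eef_pos: [584.7, -280.4, 62.0]
ee_rot: [0.001, 0.999, 0.032, -0.001]
force: [-10.4, -4.6, 9.0]
grip_width: 0.177
grip_force: 44.4
```

Request:
{"method": "send_rows", "body": {"targets": [0, 0, 0, -0.02, 0, 0, -1, 0, 0, 0, 0, 0, 0, 0.5, 0, 0, 0, 0, 0, 0, 1, 0, 0, 0, 0, 0, 0, 1, 0, 0, 0, 0, 0, -0.5, 1]}}

```text
time_s: 4.75
eef_pos: [583.4, -278.0, 88.4]
ee_rot: [-0.002, 0.999, 0.032, -0.002]
force: [-0.2, 0.1, 0.9]
grip_width: 0.991
grip_force: 0.0
```

Request:
{"method": "send_rows", "body": {"targets": [0, 0, 0, 0, 0, -0.9, 1, 0, 0, 0, 0, 0, -0.3, 1, 0, 0, -3.9, 0, 0, 0, 1, 0, 0, 0, 0, -0.8, 0, 1, 0, 0, 0, 0, -0.9, 0, 1]}}

```text
time_s: 5.38
eef_pos: [570.3, -176.8, 161.3]
ee_rot: [-0.0, 0.998, 0.066, -0.001]
force: [0.8, 0.7, 0.1]
grip_width: 1.003
grip_force: 0.0
```

```bash
python3 p.py 521 275 160 7.6
```

```text
t 5.38 pos [ 570.3 -176.8  161.3] f [0.8 0.7 0.1] w 85.3 gf 0.0
turn [-0.05  0.06 -0.06] shift(after turn) [ 0.182 -7.573  0.022]
```

Request:
{"method": "send_rows", "body": {"targets": [0, 0, 0, 0.04, -0.95, 0, 1, 0, 0, 0, 0.04, -0.95, 0, 1, 0, 0, 0, 0.04, -0.95, 0, 1, 0, 0, 0, 0.04, -0.95, 0, 1, 0, 0, 0, 0.02, -0.95, 0, 1]}}

```text
time_s: 6.0
eef_pos: [543.2, 108.0, 161.8]
ee_rot: [-0.0, 0.998, 0.066, -0.0]
force: [0.8, 1.0, 0.7]
grip_width: 1.0
grip_force: 0.0
```

Request:
{"method": "send_rows", "body": {"targets": [0, 0, 0, 0, -0.9, 0, 1, 0, 0, 0, 0, -0.9, 0, 1, 0, 0, 0, 0, -1, 0, 1, 0, 0, 0, 0, 0, 0, 1]}}

```text
time_s: 6.5
eef_pos: [520.1, 276.0, 161.5]
ee_rot: [-0.0, 0.998, 0.069, -0.001]
force: [-0.1, -0.6, 0.8]
grip_width: 0.998
grip_force: 0.0
```

```bash
python3 p.py 521 275 62 7.6; python3 -c "
from m import *
c=cap('top'); tags(c);covers(c)"
```

```text
t 6.5 pos [520.1 276.  161.5] f [-0.1 -0.6  0.8] w 84.8 gf 0.0
turn [-0.02  0.07  0.3 ] shift(after turn) [0.013 0.018 1.658]
red 91.0 [248.5 224.5] [526.9  54.2] [25.6 23.3] 12.8
red 92.5 [257.3 187.6] [613.   31.9] [23.5 26.6] 29.5
red 82.0 [250.  150.9] [701.1  47. ] [24.6 22.7] 21.8
green 85.0 [297.5 221.6] [531.  -60.7] [21.1 25.8] 88.3
green 88.5 [289.4 148.1] [705.7 -46.7] [21.4 24.1] 88.5
green 34.5 [471.8 114.9] [ 780.5 -497.4] [41.   8.2] 71.5
cover 1130.5 [167.  234.6] [511.3 245.6] [ 53.1 156.9] 7.3
cover 1822.0 [391.4 201.3] [ 571.6 -280.3] [ 53.6 218. ] 4.1
```

Request:
{"method": "send_rows", "body": {"targets": [0, 0, 0, 0.01, 0.02, 0.85, 1, 0, 0, 0, 0, 0, 0.6, 1, 0, 0, 0, 0, 0, 0.2, 0.3, 0, 0, 0, 0, 0, 0, -1, 0, 0, 0, 0, 0, 0, -1]}}

```text
time_s: 7.18
eef_pos: [523.3, 271.4, 64.9]
ee_rot: [-0.0, 0.998, 0.066, 0.001]
force: [-0.8, -0.2, -0.5]
grip_width: 0.375
grip_force: 0.0
```

Request:
{"method": "send_rows", "body": {"targets": [0, 0, 0, 0, 0, 0, -1, 0, 0, 0, 0, 0, 0, -1, 0, 0, 0, 0, 0, 0, -1]}}

```text
time_s: 7.55
eef_pos: [522.4, 278.8, 65.9]
ee_rot: [-0.007, 0.998, 0.066, 0.003]
force: [-2.6, 40.5, 0.9]
grip_width: 0.175
grip_force: 43.1
```

Request:
{"method": "send_rows", "body": {"targets": [0, 0, 0, 0.15, 0, 0, -1, 0, 0, 0, 0.15, 0, 0, -1, 0, 0, 0, 0.15, 0, 0, -1, 0, 0, 0, 0.12, 0, 0, -1, 0, 0, 0, 0.05, 0, 0, -1]}}

```text
time_s: 8.18
eef_pos: [558.5, 283.4, 65.9]
ee_rot: [-0.006, 0.998, 0.067, 0.002]
force: [-8.0, 34.6, 4.6]
grip_width: 0.172
grip_force: 43.5
```

Request:
{"method": "send_rows", "body": {"targets": [0, 0, 0, 0.04, 0, 0, -1, 0, 0, 0, 0.04, 0, 0, -1, 0, 0, 0, 0.02, 0, 0, -1, 0, 0, 0, 0, 0, 0, -1]}}

```text
time_s: 8.68
eef_pos: [564.5, 284.1, 65.9]
ee_rot: [-0.006, 0.998, 0.067, 0.002]
force: [-6.2, 34.1, 3.4]
grip_width: 0.177
grip_force: 43.4
```

Request:
{"method": "send_rows", "body": {"targets": [0, 0, 0, 0, -0.1, 0, -1, 0, 0, 0, 0, 0, 0, -1]}}

```text
time_s: 8.93
eef_pos: [565.0, 284.5, 65.9]
ee_rot: [-0.001, 0.998, 0.066, 0.002]
force: [-3.5, 4.2, 7.0]
grip_width: 0.176
grip_force: 43.7
```

Request:
{"method": "send_rows", "body": {"targets": [0, 0, 0, 0.02, 0, 0, -1, 0, 0, 0, 0.02, 0, 0, -1, 0, 0, 0, 0, 0, 0, -1]}}

```text
time_s: 9.3
eef_pos: [566.2, 284.6, 65.9]
ee_rot: [-0.001, 0.998, 0.066, 0.0]
force: [-9.9, 2.4, 11.4]
grip_width: 0.178
grip_force: 44.2
```

Request:
{"method": "send_rows", "body": {"targets": [0, 0, 0, -0.02, 0, 0, -1, 0, 0, 0, 0, 0, 0, 0.5, 0, 0, 0, 0, 0, 0, 1, 0, 0, 0, 0, 0, 0, 1, 0, 0, 0, 0, 0, -0.5, 1]}}

```text
time_s: 9.93
eef_pos: [564.5, 282.8, 91.6]
ee_rot: [0.001, 0.998, 0.066, -0.002]
force: [0.1, 0.0, 0.5]
grip_width: 0.992
grip_force: 0.0
```

Request:
{"method": "send_rows", "body": {"targets": [0, 0, 0, 0, 0, -0.9, 1, 0, 0, 0, 0, 0, -0.3, 1, 0, 0, 0, 0, 0.9, 0, 1, 0, 0, 0, 0, 0.9, 0, 1, 0, 0, 0, 0, 0.9, 0, 1]}}

```text
time_s: 10.55
eef_pos: [587.1, 121.0, 165.4]
ee_rot: [0.0, 0.998, 0.066, 0.0]
force: [0.7, 0.1, -0.8]
grip_width: 1.003
grip_force: 0.0
```

```bash
python3 p.py 527 54.3 120 12.8; python3 -c "
from m import *
c=cap('top'); tags(c);covers(c)
c=cap('scene'); cv2.imwrite('pics/s2c.png',cv2.resize(c['img'][130:380,140:480,::-1],None,fx=2.3,fy=2.3,interpolation=cv2.INTER_CUBIC))"
```

```text
t 10.55 pos [587.1 121.  165.4] f [ 0.7  0.1 -0.8] w 85.2 gf 0.0
turn [ 0.01 -0.01 -5.18] shift(after turn) [-1.223  0.862  0.757]
red 165.0 [117.1 254.2] [463.8 363.9] [72.3 25.2] 7.7
red 91.0 [248.5 224.5] [527.1  54.5] [25.  23.8] 12.8
red 104.0 [257.5 187.6] [612.6  31.1] [24.3 27.4] 32.4
red 84.5 [249.8 150.9] [700.7  47.1] [25.  22.9] 20.7
green 89.5 [297.4 221.6] [531.  -60.7] [21.1 25.8] 88.4
green 89.0 [289.2 148. ] [705.7 -46.7] [21.4 24.1] 88.5
green 28.5 [471.2 114.8] [ 780.8 -495.3] [41.6  7.3] 71.5
cover 1715.5 [391.9 201.6] [ 570.8 -281.8] [ 53.7 214.7] 4.3
```

View pics/s2c.png

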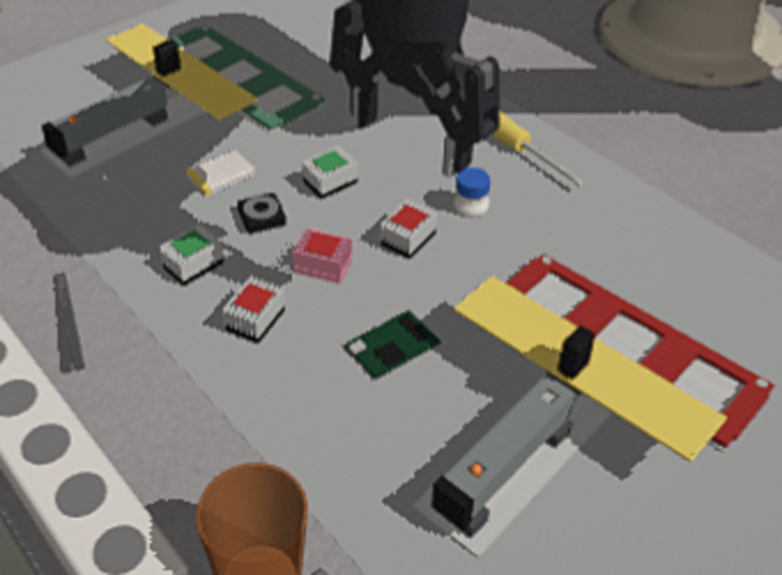

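Both orange buttons are up, at (72,120) and (477,468), and the pockets are clear. The four modules stand upright. First I'll take the red module at (527, 54).

Request:
{"method": "send_rows", "body": {"targets": [0, 0, -5.2, 0, 0, 0, 1, 0, 0, 0, -0.61, 0.43, 0, 1, 0, 0, 0, -0.61, 0.43, 0, 1, 0, 0, 0, 0, 0, 0.8, 1, 0, 0, 0, 0, 0, 0.7, 1]}}

```text
time_s: 11.28
eef_pos: [527.0, 56.2, 74.5]
ee_rot: [0.0, 0.994, 0.111, 0.001]
force: [0.7, -0.5, 0.2]
grip_width: 1.002
grip_force: 0.0
```

```bash
python3 p.py 527 54.4 8 12.8
```

```text
t 11.28 pos [527.   56.2  74.5] f [ 0.7 -0.5  0.2] w 85.1 gf 0.0
turn [ 0.02 -0.06 -0.01] shift(after turn) [-0.006  0.029  1.109]
```

Request:
{"method": "send_rows", "body": {"targets": [0, 0, 0, 0, 0.02, 0.6, 1, 0, 0, 0, 0, 0, 0.5, 1, 0, 0, 0, 0, 0, 0, 0.2, 0, 0, 0, 0, 0, 0, -0.6, 0, 0, 0, 0, 0, 0, -0.6], "newtons": 60}}

```text
time_s: 11.9
eef_pos: [528.3, 55.0, 10.9]
ee_rot: [0.0, 0.994, 0.112, 0.001]
force: [-11.1, 1.9, 30.9]
grip_width: 0.382
grip_force: 57.6
```

Request:
{"method": "send_rows", "body": {"targets": [0, 0, 0, 0, 0, 0, -0.6, 0, 0, 0, 0, 0, -0.1, -0.6, 0, 0, 0, 0, 0, -0.3, -0.6, 0, 0, 0, 0, 0, -0.7, -0.6, 0, 0, 0, 0, 0, -0.7, -0.6]}}

```text
time_s: 12.52
eef_pos: [527.1, 55.0, 118.9]
ee_rot: [0.0, 0.994, 0.112, -0.0]
force: [-0.1, -0.6, -0.1]
grip_width: 0.385
grip_force: 59.5
```

```bash
python3 p.py 477 272 100 7.4;python3 -c "
from m import *
c=cap('top'); covers(c)"
```

```text
t 12.53 pos [527.1  55.  118.9] f [-0.1 -0.6 -0.1] w 32.7 gf 59.5
turn [0.   0.01 5.41] shift(after turn) [-0.362 -3.694  0.316]
cover 1685.0 [147.4 216.3] [551.2 285.1] [ 52.6 209. ] 7.1
cover 1706.5 [391.7 201.6] [ 570.4 -281.7] [ 53.9 215.2] 4.6
```

```bash
python3 -c "
from m import *
c=cap('scene'); p=proj(c,[527,55,118.9])[0].astype(int); print(p); x,y=p
cv2.imwrite('pics/s3c.png',cv2.resize(c['img'][y-60:y+50,x-65:x+65,::-1],None,fx=5,fy=5,interpolation=cv2.INTER_CUBIC))"
```

```text
[319 191]
```

View pics/s3c.png

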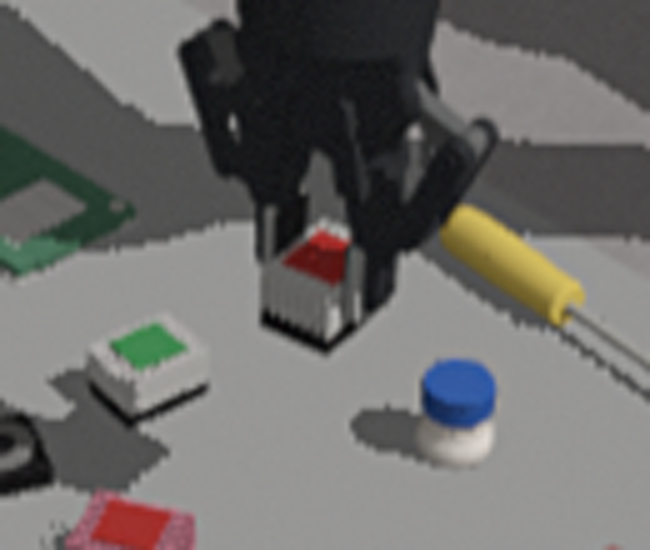

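The pads reach almost to the foot and would hit the pocket rim. I'll set the module back down and regrip 11 mm higher.

Request:
{"method": "send_rows", "body": {"targets": [0, 0, 0, 0, 0, 0.8, -0.6, 0, 0, 0, 0, 0, 0.8, -0.6, 0, 0, 0, 0, 0, 0.17, -0.6, 0, 0, 0, 0, 0, 0, 0.2, 0, 0, 0, 0, 0, -0.17, 0.3]}}

```text
time_s: 13.25
eef_pos: [527.2, 55.0, 21.8]
ee_rot: [-0.0, 0.994, 0.112, -0.0]
force: [-0.1, 0.9, -0.2]
grip_width: 0.651
grip_force: 0.0
```

Request:
{"method": "send_rows", "body": {"targets": [0, 0, 0, 0, 0, 0, -0.6, 0, 0, 0, 0, 0, 0, -0.6, 0, 0, 0, 0, 0, 0, -0.6, 0, 0, 0, 0, 0, -0.3, -0.6, 0, 0, 0, 0, 0, -0.8, -0.6]}}

```text
time_s: 13.88
eef_pos: [526.0, 55.1, 86.5]
ee_rot: [-0.001, 0.994, 0.111, -0.002]
force: [1.5, -0.1, 0.2]
grip_width: 0.379
grip_force: 60.2
```

```bash
python3 p.py 476.8 274 90 7.1;python3 -c "
from m import *
c=cap('scene'); p=proj(c,monitor.sense()['eef_pos'])[0].astype(int); print(p); x,y=p
cv2.imwrite('pics/s4c.png',cv2.resize(c['img'][y-60:y+50,x-65:x+65,::-1],None,fx=4,fy=4,interpolation=cv2.INTER_CUBIC))"
```

```text
t 13.88 pos [526.   55.1  86.5] f [ 1.5 -0.1  0.2] w 32.2 gf 60.2
turn [-0.08  0.26  5.7 ] shift(after turn) [-0.363 -3.722 -0.058]
[317 201]
```

View pics/s4c.png

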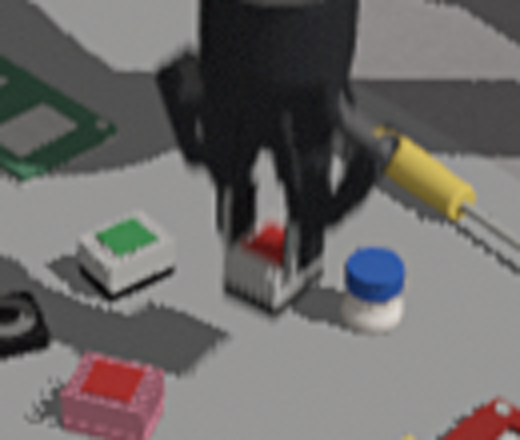

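```bash
cat > pk.py <<'E'
from m import *
def pockets(c,z=7):
    h=cv2.cvtColor(c['img'],cv2.COLOR_RGB2HSV); H,S,V=[h[...,i].astype(int) for i in range(3)]
    for n,lo,hi,x0,x1 in(('rej',170,6,90,220),('pass',60,100,335,450)):
        m=((H>lo)|(H<hi) if lo>hi else (H>lo)&(H<hi))&(S>70); m[:,:x0]=0;m[:,x1:]=0;m[:195]=0;m[285:]=0
        ks,hr=cv2.findContours(m.astype(np.uint8),cv2.RETR_CCOMP,cv2.CHAIN_APPROX_NONE)
        for k,r in zip(ks,hr[0]):
            a=cv2.contourArea(k)
            if r[3]>=0 and a>120 or a>1500:
                q=rect(c,k.reshape(-1,2).astype(float),z if r[3]>=0 else 10); print(n,'hole' if r[3]>=0 else 'body',a,np.round(q[0],1),np.round(q[1],1),round(q[2],1))
E
python3 -c "
from pk import *
pockets(cap('top'))"
```

```text
rej body 2270.5 [472.6 291.4] [ 81.3 192.8] 7.0
rej hole 425.5 [465.8 346.3] [60.2 46.5] 7.0
rej hole 433.5 [474.9 272.9] [60.7 46.3] 7.6
pass body 2755.0 [ 494.9 -285.7] [ 76.7 228.2] 3.6
pass hole 527.5 [ 489.8 -211.7] [65.  52.4] 3.1
pass hole 516.0 [ 494.7 -285.2] [64.8 52.1] 3.1
pass hole 499.0 [ 499.5 -359.5] [65.4 51.6] 3.4
```

Request:
{"method": "send_rows", "body": {"targets": [0, 0, 5.6, 0, 0, 0, -0.6, 0, 0, 0, -0.1, -0.9, 0, -0.6, 0, 0, 0, -0.1, -0.9, 0, -0.6, 0, 0, 0, -0.1, -0.9, 0, -0.6, 0, 0, 0, -0.1, -0.9, 0, -0.6]}}

```text
time_s: 14.6
eef_pos: [475.6, 267.8, 86.8]
ee_rot: [0.0, 0.998, 0.063, -0.0]
force: [0.3, -0.1, -0.7]
grip_width: 0.372
grip_force: 60.3
```

```bash
python3 p.py 467.5 345.6 26 7.2
```

```text
t 14.6 pos [475.6 267.8  86.8] f [ 0.3 -0.1 -0.7] w 31.7 gf 60.3
turn [ 0.01  0.03 -0.  ] shift(after turn) [ 0.028 -1.303  1.014]
```

Request:
{"method": "send_rows", "body": {"targets": [0, 0, 0, 0.01, -0.65, 0, -0.6, 0, 0, 0, 0.01, -0.66, 0, -0.6, 0, 0, 0, 0, 0, 0, -0.6, 0, 0, 0, 0, 0, 0.5, -0.6, 0, 0, 0, 0, 0, 0.3, -0.6]}}

```text
time_s: 15.22
eef_pos: [467.3, 343.5, 37.7]
ee_rot: [0.0, 0.998, 0.063, -0.001]
force: [-1.1, 0.5, -0.5]
grip_width: 0.373
grip_force: 60.3
```

```bash
python3 p.py 467 346 26 7.2
```

```text
t 15.22 pos [467.3 343.5  37.7] f [-1.1  0.5 -0.5] w 31.7 gf 60.3
turn [ 0.04  0.12 -0.02] shift(after turn) [ 0.001 -0.042  0.194]
```

Request:
{"method": "send_rows", "body": {"targets": [0, 0, 0, 0, -0.03, 0.1, -0.6, 0, 0, 0, 0, 0, 0.08, -0.6, 0, 0, 0, 0, 0, 0, -0.6]}}

```text
time_s: 15.6
eef_pos: [467.7, 346.2, 28.8]
ee_rot: [-0.0, 0.998, 0.063, 0.0]
force: [-0.2, -0.2, -0.5]
grip_width: 0.372
grip_force: 60.3
```

Request:
{"method": "send_rows", "body": {"targets": [0, 0, 0, 0, 0, 0, -0.1, 0, 0, 0, 0, 0, 0, -0.1, 0, 0, 0, 0, 0, -0.5, 0.1, 0, 0, 0, 0, 0, -0.6, 1, 0, 0, 0, 0, 0.8, 0, 1]}}

```text
time_s: 16.23
eef_pos: [474.7, 300.2, 97.4]
ee_rot: [-0.001, 0.998, 0.065, 0.003]
force: [1.1, -0.7, 0.4]
grip_width: 0.945
grip_force: 0.0
```

```bash
python3 p.py 700.7 47.1 100 21.5;python3 -c "
from m import *
c=cap('top'); tags(c)"
```

```text
t 16.23 pos [474.7 300.2  97.4] f [ 1.1 -0.7  0.4] w 80.3 gf 0.0
turn [ -0.05  -0.37 -14.08] shift(after turn) [ 1.959  5.306 -0.043]
red 113.0 [141.2 237.7] [499.  307.7] [16.9 86.7] 5.0
red 95.0 [257.3 187.9] [612.9  31.3] [23.6 26.2] 32.4
red 86.0 [250.  150.9] [701.2  47.3] [24.8 23.3] 25.0
green 43.0 [376.4 240.8] [ 479.7 -244.9] [46.9 21.7] 13.1
green 87.0 [297.5 221.6] [531.  -60.7] [21.1 25.8] 88.4
green 62.5 [210.9 186.4] [617.5 139.8] [24.  43.8] 21.9
green 90.0 [289.5 148. ] [705.7 -46.7] [21.4 24.2] 88.5
green 31.5 [471.8 114.9] [ 780.5 -497.4] [41.   8.2] 71.5
```

Request:
{"method": "send_rows", "body": {"targets": [0, 0, -7, 0, 0, -0.2, 1, 0, 0, -7, 0, 0, 0, 1, 0, 0, 0, 0.3, 0.85, 0, 1, 0, 0, 0, 0.3, 0.85, 0, 1, 0, 0, 0, 0.3, 0.85, 0, 1]}}

```text
time_s: 16.9
eef_pos: [580.3, 174.2, 106.9]
ee_rot: [0.0, 0.983, 0.184, 0.0]
force: [-0.4, 1.3, 0.3]
grip_width: 0.999
grip_force: 0.0
```

Request:
{"method": "send_rows", "body": {"targets": [0, 0, 0, 0.35, 0.9, 0, 1, 0, 0, 0, 0.35, 0.9, 0, 1, 0, 0, 0, 0.35, 0.9, 0, 1, 0, 0, 0, 0, 0, 0, 1]}}

```text
time_s: 17.4
eef_pos: [698.1, 43.6, 105.7]
ee_rot: [0.0, 0.983, 0.182, 0.0]
force: [-1.1, 0.5, -0.8]
grip_width: 0.996
grip_force: 0.0
```

```bash
python3 p.py 701 47.2 22 22;python3 -c "
from m import *
c=cap('top'); tags(c)"
```

```text
t 17.4 pos [698.1  43.6 105.7] f [-1.1  0.5 -0.8] w 84.7 gf 0.0
turn [ 0.03 -0.01 -1.04] shift(after turn) [ 0.068 -0.038  1.395]
red 87.0 [125.  254.6] [462.9 346.6] [25.4 22.9] 9.1
green 89.0 [297.5 221.5] [531.  -60.7] [21.1 25.8] 88.4
green 89.0 [292.1 158. ] [681.6 -52. ] [23.7 24. ] 88.7
green 33.0 [471.5 114.8] [ 780.8 -496.3] [43.7  7.8] 74.0
```

Request:
{"method": "send_rows", "body": {"targets": [0, 0, -1, 0.07, -0.04, 0.4, 1, 0, 0, 0, 0, 0, 0.6, 1, 0, 0, 0, 0, 0, 0.4, 1, 0, 0, 0, 0, 0, 0, 0, 0, 0, 0, 0, 0, 0, -0.6]}}

```text
time_s: 18.08
eef_pos: [700.1, 51.6, 24.2]
ee_rot: [0.0, 0.981, 0.193, 0.001]
force: [0.1, -0.2, 0.6]
grip_width: 0.606
grip_force: 0.0
```

Request:
{"method": "send_rows", "body": {"targets": [0, 0, 0, 0, 0, 0, -0.6, 0, 0, 0, 0, 0, 0, -0.6, 0, 0, 0, 0, 0, 0, -0.6]}}

```text
time_s: 18.45
eef_pos: [700.6, 51.1, 24.7]
ee_rot: [0.0, 0.981, 0.193, 0.002]
force: [-0.5, -0.0, 6.2]
grip_width: 0.366
grip_force: 59.9
```

Request:
{"method": "send_rows", "body": {"targets": [0, 0, 0, 0, 0, -0.3, -0.6, 0, 0, 0, 0, 0, -0.6, -0.6, 0, 0, 0, 0, 0, -0.5, -0.6, 0, 0, 7.5, 0, 0, 0, -0.6, 0, 0, 7.3, 0, 0, 0, -0.6]}}

```text
time_s: 19.08
eef_pos: [699.8, 51.0, 108.3]
ee_rot: [0.0, 0.998, 0.063, 0.001]
force: [-0.3, -0.7, -1.8]
grip_width: 0.373
grip_force: 59.7
```

```bash
python3 p.py 485.1 199.1 106 7.2
```

```text
t 19.07 pos [699.8  51.  108.3] f [-0.3 -0.7 -1.8] w 31.7 gf 59.7
turn [ 0.02 -0.09 -0.03] shift(after turn) [-3.241 -2.897  0.038]
```

Request:
{"method": "send_rows", "body": {"targets": [0, 0, 0, -0.65, -0.58, 0, -0.6, 0, 0, 0, -0.65, -0.58, 0, -0.6, 0, 0, 0, -0.65, -0.58, 0, -0.6, 0, 0, 0, -0.65, -0.58, 0, -0.6, 0, 0, 0, -0.64, -0.58, 0, -0.6]}}

```text
time_s: 19.7
eef_pos: [483.2, 199.3, 107.8]
ee_rot: [-0.0, 0.998, 0.065, 0.001]
force: [0.4, 0.9, -1.3]
grip_width: 0.363
grip_force: 59.7
```

Request:
{"method": "send_rows", "body": {"targets": [0, 0, 0, 0, 0, 0, -0.6, 0, 0, 0, 0, 0, 0.6, -0.6, 0, 0, 0, 0, 0, 0.3, -0.6, 0, 0, 0, 0, 0, 0, -0.6]}}

```text
time_s: 20.2
eef_pos: [484.7, 198.0, 52.3]
ee_rot: [0.0, 0.998, 0.064, -0.001]
force: [0.7, 0.0, -0.6]
grip_width: 0.367
grip_force: 59.7
```

```bash
python3 p.py 485.1 199.1 26 7.2
```

```text
t 20.2 pos [484.7 198.   52.3] f [ 0.7  0.  -0.6] w 31.2 gf 59.7
turn [0.01 0.06 0.17] shift(after turn) [ 0.009 -0.017  0.439]
```

Request:
{"method": "send_rows", "body": {"targets": [0, 0, 0, 0, -0.01, 0.25, -0.6, 0, 0, 0, 0, 0, 0.13, -0.6, 0, 0, 0, 0, 0, 0, -0.6]}}

```text
time_s: 20.58
eef_pos: [484.3, 199.0, 29.5]
ee_rot: [0.0, 0.998, 0.065, -0.0]
force: [0.9, -0.1, -0.7]
grip_width: 0.369
grip_force: 59.7
```

Request:
{"method": "send_rows", "body": {"targets": [0, 0, 0, 0, 0, 0, -0.1, 0, 0, 0, 0, 0, 0, -0.1, 0, 0, 0, 0, 0, -0.5, 0.1, 0, 0, 0, 0, 0, -0.8, 1, 0, 0, 0, 0, 0.9, 0, 1]}}

```text
time_s: 21.2
eef_pos: [492.9, 147.0, 111.2]
ee_rot: [-0.0, 0.998, 0.067, 0.004]
force: [1.1, -0.9, -1.2]
grip_width: 0.948
grip_force: 0.0
```

```bash
python3 p.py 531 -60.5 100 -1.6
```

```text
t 21.2 pos [492.9 147.  111.2] f [ 1.1 -0.9 -1.2] w 80.5 gf 0.0
turn [-0.02 -0.42  9.28] shift(after turn) [0.731 3.439 0.187]
```

Request:
{"method": "send_rows", "body": {"targets": [0, 0, 9.2, 0, 0, 0, 1, 0, 0, 0, 0.19, 0.88, 0, 1, 0, 0, 0, 0.18, 0.88, 0, 1, 0, 0, 0, 0.18, 0.88, 0, 1, 0, 0, 0, 0.18, 0.8, 0, 1]}}

```text
time_s: 21.82
eef_pos: [528.8, -64.0, 108.1]
ee_rot: [0.0, 1.0, -0.016, 0.0]
force: [1.0, -0.1, -0.2]
grip_width: 1.0
grip_force: 0.0
```

Request:
{"method": "send_rows", "body": {"targets": [0, 0, 0, 0, 0, 0, 1]}}

```text
time_s: 21.95
eef_pos: [529.1, -65.0, 107.9]
ee_rot: [0.0, 1.0, -0.018, 0.0]
force: [0.2, 1.5, -0.3]
grip_width: 0.995
grip_force: 0.0
```

```bash
python3 p.py 531 -60.5 22 -1.6;python3 -c "
from m import *
c=cap('top','top5.png'); tags(c)
c=cap('scene'); cv2.imwrite('pics/s5c.png',cv2.resize(c['img'][130:380,140:480,::-1],None,fx=2.3,fy=2.3,interpolation=cv2.INTER_CUBIC))"
```

```text
t 21.95 pos [529.1 -65.  107.9] f [ 0.2  1.5 -0.3] w 84.5 gf 0.0
turn [ 0.03 -0.05 -0.42] shift(after turn) [ 0.03  -0.075  1.431]
red 105.0 [257.4 187.6] [612.6  31.1] [24.3 27.4] 32.3
green 88.0 [292.1 158. ] [681.6 -52. ] [23.7 24. ] 88.7
green 33.0 [471.5 114.8] [ 780.9 -496.3] [43.5  8.2] 71.5
```

View pics/s5c.png

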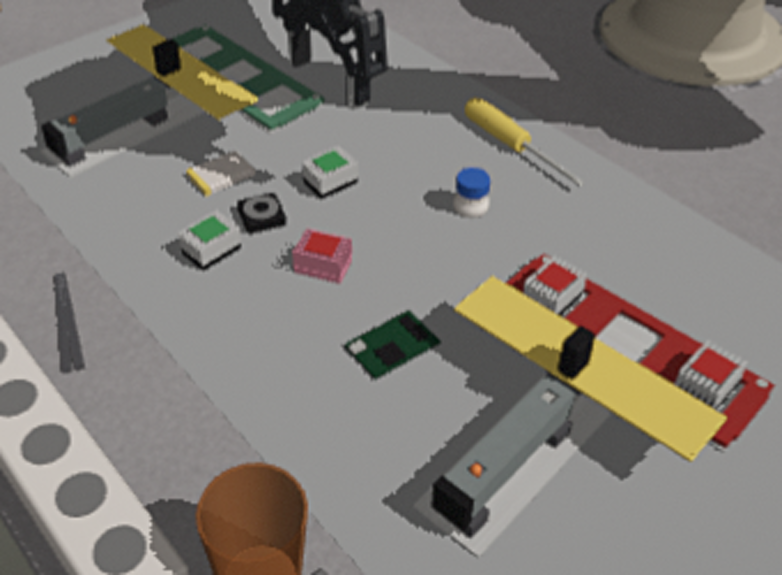

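Both red modules are seated, at (555,285) and (712,365) in the crop. The two greens stand free, the farther one next to the fan.

Request:
{"method": "send_rows", "body": {"targets": [0, 0, 0, 0.03, -0.07, 0.5, 1, 0, 0, 0, 0, 0, 0.6, 1, 0, 0, 0, 0, 0, 0.33, 1, 0, 0, 0, 0, 0, 0, 0, 0, 0, 0, 0, 0, 0, -0.6]}}

```text
time_s: 22.68
eef_pos: [531.1, -57.5, 22.9]
ee_rot: [0.0, 1.0, -0.015, 0.001]
force: [-0.2, 0.5, 1.4]
grip_width: 0.603
grip_force: 0.0
```

Request:
{"method": "send_rows", "body": {"targets": [0, 0, 0, 0, 0, 0, -0.6, 0, 0, 0, 0, 0, 0, -0.6, 0, 0, 0, 0, 0, 0, -0.6]}}

```text
time_s: 23.05
eef_pos: [531.3, -58.0, 23.4]
ee_rot: [0.0, 1.0, -0.016, 0.001]
force: [-1.8, 1.3, 5.7]
grip_width: 0.367
grip_force: 59.9
```

Request:
{"method": "send_rows", "body": {"targets": [0, 0, 0, 0, 0, -0.4, -0.6, 0, 0, 0, 0, 0, -0.8, -0.6, 0, 0, -5, 0, 0, 0, -0.6, 0, 0, 0, 0, 0, 0, -0.6]}}

```text
time_s: 23.55
eef_pos: [530.6, -57.9, 94.6]
ee_rot: [0.0, 1.0, 0.028, 0.001]
force: [0.1, -0.1, -1.5]
grip_width: 0.372
grip_force: 59.9
```

```bash
python3 p.py 500 -359 95 3.5
```

```text
t 23.55 pos [530.6 -57.9  94.6] f [ 0.1 -0.1 -1.5] w 31.6 gf 59.9
turn [ 0.02 -0.06 -0.32] shift(after turn) [-0.816  4.977 -0.007]
```

Request:
{"method": "send_rows", "body": {"targets": [0, 0, 0, -0.14, 0.83, 0, -0.6, 0, 0, 0, -0.14, 0.83, 0, -0.6, 0, 0, 0, -0.14, 0.83, 0, -0.6, 0, 0, 0, -0.14, 0.83, 0, -0.6, 0, 0, 0, -0.13, 0.83, 0, -0.6]}}

```text
time_s: 24.18
eef_pos: [502.6, -310.4, 93.5]
ee_rot: [-0.0, 1.0, 0.027, -0.0]
force: [-0.1, 0.0, -0.3]
grip_width: 0.372
grip_force: 59.9
```

Request:
{"method": "send_rows", "body": {"targets": [0, 0, 0, -0.13, 0.82, 0, -0.6, 0, 0, 0, 0, 0, 0, -0.6, 0, 0, 0, 0, 0, 0.4, -0.6, 0, 0, 0, 0, 0, 0.3, -0.6, 0, 0, 0, 0, 0, 0, -0.6]}}

```text
time_s: 24.8
eef_pos: [497.7, -357.3, 50.4]
ee_rot: [-0.001, 1.0, 0.028, -0.001]
force: [0.2, 0.2, -0.7]
grip_width: 0.371
grip_force: 60.0
```

```bash
python3 p.py 500.2 -359.2 28 3.5
```

```text
t 24.8 pos [ 497.7 -357.3   50.4] f [ 0.2  0.2 -0.7] w 31.5 gf 60.0
turn [-0.15  0.13 -0.29] shift(after turn) [0.04  0.035 0.373]
```

Request:
{"method": "send_rows", "body": {"targets": [0, 0, -0.3, 0.04, 0.03, 0.2, -0.6, 0, 0, 0, 0, 0, 0.17, -0.6, 0, 0, 0, 0, 0, 0, -0.6]}}

```text
time_s: 25.18
eef_pos: [500.3, -359.8, 28.8]
ee_rot: [-0.001, 1.0, 0.031, -0.001]
force: [0.2, -0.2, -0.3]
grip_width: 0.369
grip_force: 60.0
```

Request:
{"method": "send_rows", "body": {"targets": [0, 0, 0, 0, 0, 0, -0.1, 0, 0, 0, 0, 0, 0, -0.1, 0, 0, 0, 0, 0, -0.5, 0.1, 0, 0, 0, 0, 0, -0.9, 1, 0, 0, 4.9, 0, 0, 0, 1]}}

```text
time_s: 25.8
eef_pos: [502.2, -361.6, 118.6]
ee_rot: [0.003, 1.0, -0.013, 0.003]
force: [-0.8, -0.0, -0.1]
grip_width: 0.946
grip_force: 0.0
```

```bash
python3 p.py 681.6 -52 105 -1.3
```

```text
t 25.8 pos [ 502.2 -361.6  118.6] f [-0.8 -0.  -0.1] w 80.4 gf 0.0
turn [ 0.35 -0.35 -0.19] shift(after turn) [ 2.873 -5.227  0.226]
```

Request:
{"method": "send_rows", "body": {"targets": [0, 0, 0, 0.47, -0.86, 0, 1, 0, 0, 0, 0.47, -0.86, 0, 1, 0, 0, 0, 0.47, -0.86, 0, 1, 0, 0, 0, 0.48, -0.87, 0, 1, 0, 0, 0, 0.48, -0.87, 0, 1]}}

```text
time_s: 26.42
eef_pos: [650.0, -102.8, 114.3]
ee_rot: [0.0, 1.0, -0.012, 0.0]
force: [0.5, -1.0, -0.2]
grip_width: 0.997
grip_force: 0.0
```

Request:
{"method": "send_rows", "body": {"targets": [0, 0, 0, 0.48, -0.87, 0, 1, 0, 0, 0, 0, 0, 0, 1]}}

```text
time_s: 26.68
eef_pos: [680.3, -49.0, 113.7]
ee_rot: [-0.0, 1.0, -0.01, 0.0]
force: [-0.8, -1.1, -0.4]
grip_width: 1.003
grip_force: 0.0
```

```bash
python3 p.py 681.6 -52 22 -1.3;python3 -c "
from pk import *
c=cap('top'); tags(c);covers(c)
c=cap('scene'); cv2.imwrite('pics/s6c.png',cv2.resize(c['img'][100:300,140:440,::-1],None,fx=2.6,fy=2.6,interpolation=cv2.INTER_CUBIC))"
```

```text
t 26.68 pos [680.3 -49.  113.7] f [-0.8 -1.1 -0.4] w 85.3 gf 0.0
turn [-0.02 -0.05  0.2 ] shift(after turn) [0.023 0.05  1.528]
green 78.0 [423.6 231.1] [ 500.4 -359.9] [22.  23.7] 88.3
green 125.0 [212.2 185.1] [624.4 140.6] [37.7 37.9] 88.5
green 32.5 [471.7 114.8] [ 781.2 -496.7] [44.2  8.1] 74.0
cover 1816.5 [149.6 216.2] [551.6 281.7] [ 52.5 215.6] 7.1
cover 1705.0 [391.9 201.6] [ 571.3 -281.1] [ 51.3 215.6] 3.7
```

View pics/s6c.png

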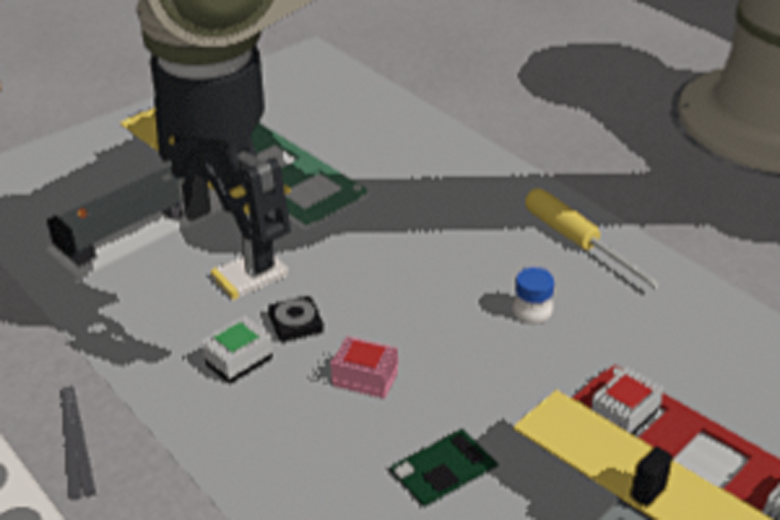

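The last green module stands at (238,348) in the crop, near the fan but with its sides free. I'll grasp it the same way.

Request:
{"method": "send_rows", "body": {"targets": [0, 0, 0, 0.03, 0.04, 0.5, 1, 0, 0, 0, 0, 0, 0.6, 1, 0, 0, 0, 0, 0, 0.43, 1, 0, 0, 0, 0, 0, 0, 0, 0, 0, 0, 0, 0, 0, -0.6]}}

```text
time_s: 27.4
eef_pos: [681.4, -56.4, 23.6]
ee_rot: [0.0, 1.0, -0.013, 0.001]
force: [0.2, -0.5, 0.6]
grip_width: 0.602
grip_force: 0.0
```

Request:
{"method": "send_rows", "body": {"targets": [0, 0, 0, 0, 0, 0, -0.6, 0, 0, 0, 0, 0, 0, -0.6, 0, 0, 0, 0, 0, 0, -0.6]}}

```text
time_s: 27.78
eef_pos: [681.9, -56.0, 24.2]
ee_rot: [0.001, 1.0, -0.012, 0.002]
force: [-1.1, -0.6, 5.4]
grip_width: 0.372
grip_force: 59.0
```

Request:
{"method": "send_rows", "body": {"targets": [0, 0, 0, 0, 0, -0.4, -0.6, 0, 0, 0, 0, 0, -0.8, -0.6, 0, 0, -4.8, 0, 0, 0, -0.6, 0, 0, 0, 0, 0, 0, -0.6]}}

```text
time_s: 28.28
eef_pos: [680.9, -55.5, 94.7]
ee_rot: [0.0, 1.0, 0.029, 0.0]
force: [-0.5, -0.1, -0.5]
grip_width: 0.372
grip_force: 59.2
```

```bash
python3 p.py 490.5 -211.6 96 3.5
```

```text
t 28.27 pos [680.9 -55.5  94.7] f [-0.5 -0.1 -0.5] w 31.7 gf 59.2
turn [ 0.02 -0.05 -0.13] shift(after turn) [-3.327  2.403 -0.021]
```

Request:
{"method": "send_rows", "body": {"targets": [0, 0, 0, -0.67, 0.48, 0, -0.6, 0, 0, 0, -0.67, 0.48, 0, -0.6, 0, 0, 0, -0.67, 0.48, 0, -0.6, 0, 0, 0, -0.66, 0.48, 0, -0.6, 0, 0, 0, -0.66, 0.48, 0, -0.6]}}

```text
time_s: 28.9
eef_pos: [488.5, -211.8, 93.7]
ee_rot: [-0.0, 1.0, 0.029, -0.0]
force: [0.4, -0.9, -1.1]
grip_width: 0.367
grip_force: 59.2
```

Request:
{"method": "send_rows", "body": {"targets": [0, 0, 0, 0, 0, 0, -0.6, 0, 0, 0, 0, 0, 0.4, -0.6, 0, 0, 0, 0, 0, 0.3, -0.6, 0, 0, 0, 0, 0, 0, -0.6]}}

```text
time_s: 29.4
eef_pos: [489.8, -210.1, 50.8]
ee_rot: [-0.001, 1.0, 0.03, -0.001]
force: [0.1, -0.2, -0.6]
grip_width: 0.371
grip_force: 59.2
```

```bash
python3 p.py 490.8 -211.6 29 3.5
```

```text
t 29.4 pos [ 489.8 -210.1   50.8] f [ 0.1 -0.2 -0.6] w 31.5 gf 59.2
turn [-0.1   0.12 -0.11] shift(after turn) [0.014 0.025 0.363]
```

Request:
{"method": "send_rows", "body": {"targets": [0, 0, 0, 0.01, 0.02, 0.2, -0.6, 0, 0, 0, 0, 0, 0.16, -0.6, 0, 0, 0, 0, 0, 0, -0.6]}}

```text
time_s: 29.78
eef_pos: [490.4, -211.9, 29.6]
ee_rot: [-0.0, 1.0, 0.03, -0.001]
force: [-0.2, -0.5, -0.6]
grip_width: 0.372
grip_force: 59.2
```

Request:
{"method": "send_rows", "body": {"targets": [0, 0, 0, 0, 0, 0, -0.1, 0, 0, 0, 0, 0, 0, -0.1, 0, 0, 0, 0, 0, -0.5, 0.1, 0, 0, 0, 0, 0, -0.9, 1, 0, 0, 0, 0, 0, -0.8, 1]}}

```text
time_s: 30.4
eef_pos: [490.7, -212.2, 164.5]
ee_rot: [0.0, 1.0, 0.03, 0.0]
force: [-0.1, -0.7, -0.4]
grip_width: 0.944
grip_force: 0.0
```

Request:
{"method": "send_rows", "body": {"targets": [0, 0, 0, -0.4, -0.8, 0, 1, 0, 0, 0, -0.4, -0.8, 0, 1, 0, 0, 0, -0.4, -0.8, 0, 1, 0, 0, 0, 0, -0.8, 0, 1, 0, 0, 0, 0, 0, 0, 1]}}

```text
time_s: 31.02
eef_pos: [407.0, -22.7, 162.8]
ee_rot: [0.0, 1.0, 0.032, 0.001]
force: [0.6, -0.4, 0.5]
grip_width: 1.0
grip_force: 0.0
```

```bash
python3 -c "
from pk import *
c=cap('top'); tags(c);covers(c);cv2.imwrite('pics/t7.png',cv2.resize(c['img'][125:285,90:450,::-1],None,fx=2.2,fy=2.2,interpolation=cv2.INTER_CUBIC))
c=cap('scene'); cv2.imwrite('pics/s7c.png',cv2.resize(c['img'][120:380,140:480,::-1],None,fx=2.3,fy=2.3,interpolation=cv2.INTER_CUBIC))"
```

```text
red 105.0 [257.4 187.6] [612.6  31.1] [24.3 27.4] 32.3
green 45.5 [376.4 245.3] [ 471.9 -245.3] [21.4 25.9] 88.0
green 77.0 [362.4 237. ] [ 490.5 -212.7] [21.4 23.5] 88.4
green 77.5 [423.7 231. ] [ 500.4 -359.9] [22.  23.7] 88.3
green 27.5 [471.9 114.8] [ 780.5 -497.5] [41.2  7.8] 74.0
cover 1812.0 [149.6 216.3] [551.6 281.7] [ 52.6 215.7] 7.1
cover 1660.5 [391.3 201.5] [ 572.6 -280.9] [ 51.9 216.7] 4.2
```

View pics/s7c.png

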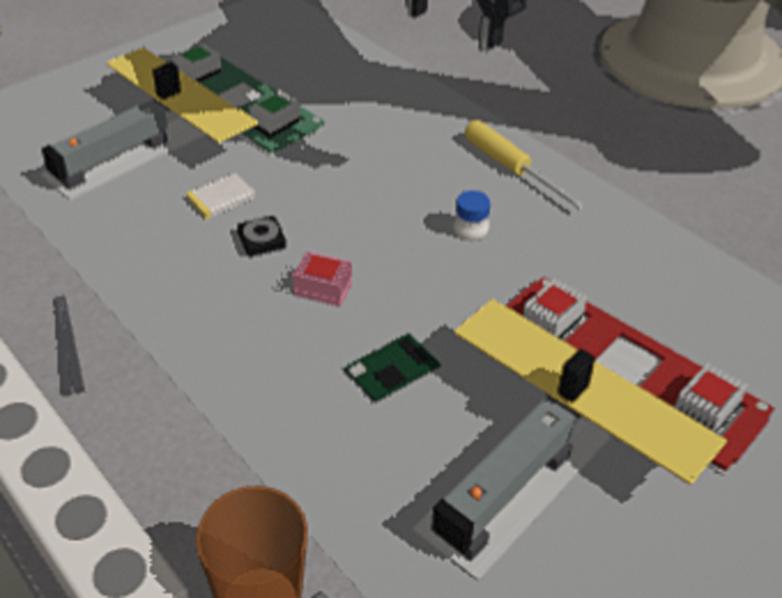

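View pics/t7.png

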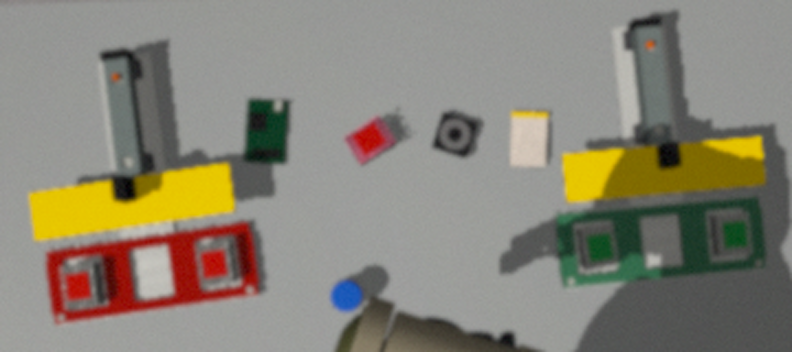

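All four modules sit centred in their pockets: reds at (80,285) and (215,262), greens at (598,244) and (735,235). Both buttons are up, and the arm is clear of everything.

```bash
python3 -c "
from rig import job
print(job.finish_job())"
```

```text
the job is handed in; nothing more can be done
None
```

The job is handed in: both covers are locked open, and the four modules present (two green, two red) are seated in the pass and reject carriers; the hand-in call returned no verdict, so this rests on the final camera views.

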